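# Put the wine tools away in the sliding-cover box

### The job

Put the wine tools away: slide the cover of the wooden box fully back, lay the folded corkscrew in the long compartment and the U-shaped foil cutter in the empty short compartment (lay them in, do not drop them), then slide the cover fully shut. Leave the rubber stopper in its compartment and everything else on the counter where it is.

Things in the scene. Friction and masses are not known exactly. Their poses are not given: they have to be found in the camera images.
- box: Shallow light-wood box, fixed, 250 (x) by 202 (y) by 52 mm high; origin: centre of underside. Cover slides to box +x. Walls 8 mm, floor 6 mm; the +x end wall is 41 mm high, the cover runs out over it. Dividers 6 mm thick, tops at 38 mm. One long compartment along the -y side, two short ones along +y: an empty one at the -x end, one at the +x end with a stopper. Cover's underside 36 mm above inner floor.
- long_bay (a point): Centre of the long compartment's floor, 6 mm above the box's underside; axes as the box. The compartment reaches 117 mm either way along x, 44 mm either way along y. With the cover fully back it is open from above from x = -117 to x = +44 mm; the rest stays under the cover.
- short_bay (a point): Centre of the floor of the empty short compartment, 6 mm above the box's underside; axes as the box. It reaches 61 mm either way along x, 46 mm either way along y.
- cover (a joint): Travel of the cover along the box's +x, m: 0 = fully shut, 0.165 = fully back against its stop (it cannot come off). At the start it is ajar by 0 to 0.03. It slides with about 2 N of friction and stays where it is left. Tools that stick up above the inner depth block it.
- cover_pull (a point): Centre of the raised wooden pull on the cover; it moves with the cover; axes as the box. A straight bar across the cover: 14 mm thick (x), 75 mm long (y), 18 mm tall, its foot on the cover's top face 46.5 mm above the box's underside, its top at 64.5 mm. When shut it is over the box's centre.
- corkscrew_center (a point): Centre of the folded waiter's corkscrew (wooden scales, steel lever), lying on its side on the counter: about 116 mm long (its x) by 28 mm wide (its y) by 16 mm high (z up); the point is half-way up. About 110 g, balanced near this point; it can be gripped across its 28 mm width.
- corkscrew: The same folded corkscrew; origin on its underside, 8 mm below point corkscrew_center.
- cutter_center (a point): Centre of the U-shaped metal foil cutter, lying flat: 66 mm long (its x, legs point to +x, bow at -x) by 46 mm wide (its y) by 20 mm high (z up); the point is half-way up, between the two 11 mm thick legs. About 50 g, rigid; it can be gripped across its 46 mm width.
- cutter: The same foil cutter; origin on its underside, 10 mm below point cutter_center.
- stopper: Bystander: black rubber bottle stopper, 36 mm across, 27 mm tall, standing in the short compartment at the box's +x end; origin at its underside.
- cork: Bystander: the wine cork standing on end, 24 mm across, 45 mm tall, among the tools; origin at the centre of its underside.
- jigger: Bystander: steel double-cone spirit measure, 46 mm across, 74 mm tall, beyond the tools; origin at the centre of its underside.
- tumbler: Bystander: glass tumbler, 76 mm across, 95 mm tall, beyond the box; origin at the centre of its underside.
- olives: Bystander: green glass jar, 68 mm across, 105 mm tall, beyond the box, left of the tumbler; origin at the centre of its underside.
- coasters: Bystander: stack of four round coasters, 96 mm across, 26 mm tall, near left; origin at the centre of its underside.
- nut_bowl: Bystander: white ceramic bowl, 130 mm across, 50 mm tall, at the left side; origin at the centre of its underside.

How it is judged:
On the way, in this order (a step that is already met when the one before it is completed fails the run):
1. the cover is slid fully back (at least 145 of its 165 mm) (value of joint cover above 0.145 m), for 0.2 s.
2. the corkscrew lies in the long compartment and the foil cutter in the empty short one, both let go and at rest, the cover not yet shut (x of corkscrew_center in the frame of long_bay between -0.085 and 0.085 m and y of corkscrew_center in the frame of long_bay between -0.04 and 0.04 m and z of corkscrew_center in the frame of long_bay between -0.005 and 0.022 m and x of cutter_center in the frame of short_bay between -0.045 and 0.045 m and y of cutter_center in the frame of short_bay between -0.03 and 0.03 m and z of cutter_center in the frame of short_bay between -0.005 and 0.018 m and linear speed of each of corkscrew, cutter below 0.02 m/s and contact force between the fingers and corkscrew below 0.05 N and contact force between the fingers and cutter below 0.05 N and value of joint cover above 0.05 m), for 0.3 s.
At the end, for the whole second after the job is handed in: The corkscrew lies at rest inside the long compartment, the foil cutter at rest inside the empty short compartment, the stopper still in its own, and the cover is shut to within 6 mm (x of corkscrew_center in the frame of long_bay between -0.085 and 0.085 m and y of corkscrew_center in the frame of long_bay between -0.04 and 0.04 m and z of corkscrew_center in the frame of long_bay between -0.005 and 0.022 m and x of cutter_center in the frame of short_bay between -0.045 and 0.045 m and y of cutter_center in the frame of short_bay between -0.03 and 0.03 m and z of cutter_center in the frame of short_bay between -0.005 and 0.018 m and linear speed of each of corkscrew, cutter below 0.02 m/s and value of joint cover below 0.006 m and x of stopper in the frame of box between 0.01 and 0.118 m and y of stopper in the frame of box between 0 and 0.094 m); the robot touches nothing.
It fails at once if a bystander on the counter (cork, measure, tumbler, jar, coasters or bowl) is moved by more than 25 mm (distance of any of cork, jigger, tumbler, olives, coasters, nut_bowl from where it was at the start of the episode above 0.025 m).
It fails at once if the corkscrew is dropped (let go and falling faster than 0.8 m/s, about 30 mm of fall) instead of being laid down (linear speed of corkscrew above 0.8 m/s and contact force between the fingers and corkscrew below 0.01 N).
It fails at once if the foil cutter is dropped (let go and falling faster than 0.8 m/s, about 30 mm of fall) instead of being laid down (linear speed of cutter above 0.8 m/s and contact force between the fingers and cutter below 0.01 N).
It fails at once if the rubber stopper is taken out of its own compartment (z of stopper in the frame of box above 0.035 m or x of stopper in the frame of box below 0.008 m).
It also fails if it takes over 72 s, if anything falls off the work surface, if the arm or the gripper's body presses on something with over 40 N, if the wrist force passes 120 N, or if a joint passes its speed limit or range.

### The arm

A 7-joint arm with a two-finger parallel gripper is mounted at the origin on the work surface. World frame = base frame: x ahead of the robot, y to its left, z up, the work surface at z = 0. Lengths are in m, angles in rad, forces in N, time in s.
With the tool pointing down it reaches from about 0.425 to 0.875 m from the base axis. Payload 4.7 kg.
Tool frame: the origin (TCP) lies between the finger pads; the fingertips stand 11 mm ahead of it and the grasp point (between the pads) lies 8 mm behind it; z points along the fingers, y is the line along which they close (so a half turn about z gives the same grasp; the last joint's range is limited). The gripper opens to 85 mm and grips with 20 to 120 N. Pads are 22 mm wide; open, the fingers measure 114 mm over their backs; the gripper's body (76 mm by 85 mm) begins 54 mm behind the grasp point. The pads swing forward as they close: fully open they stand 13 mm farther back than shut.
Start: joints at [1.265, 0.321, -0.07, 1.45, 0.023, 1.371, -0.057], TCP at [0.204, -0.617, 0.242] pointing down, gripper open.
Joint ranges: [-2.86, 2.86], [-0.3, 2.09], [-1.38, 1.24], [0.06, 2.45], [-1.56, 4.7], [0.09, 2.05], [-2.69, 2.69]. Speed limits (rad/s): [2.57, 2.57, 3.14, 3.14, 3.14, 3.14, 3.14].

### API

Orientations are given as [roll, pitch, yaw] about the fixed x, y, z axes, in that order (R = Rz(yaw) Ry(pitch) Rx(roll)).
In Python, from plant import r gives the robot as it stands.
- The arm moves only by the tool move_arm, never from a script. Its argument "deltas" is a list of rows, each an object of numbers: "tx", "ty", "tz": the shift along the tool's x, y, z normalised to -1 to 1, where 1 is 0.04 m; "ax", "ay", "az": the turn, a rotation vector about the tool's x, y, z normalised to -1 to 1, where 1 is 180 degrees. A call has 1 to 8 rows; each row shifts and turns the commanded pose from where the row before left it, along the tool's axes as they then stand; what a row does not reach is not made up. A row lasts 1/10 s, in which the tool goes at most 50 mm and 8.59 degrees, less where a joint would pass 70% of its speed; a pose out of reach is approached as far as the arm can. A call with a number of a shift or a turn outside -1 to 1 is refused whole. A call with a gripper value outside its range is refused whole. "hand" is the opening, from 0 (shut) to 1 (fully open), set as the call begins (left out, the last holds). The fingers move at their own pace and stop on an object; "newtons" is the grip in N (left out, the last holds). Time passes only in rows, so rows that do not move let the fingers close. It gives the time, the measured TCP pose, the force, the opening and the grip force at its end, in the units of the state.
- r.read_state(): the state, without advancing time (a new reading comes with each control period).
- r.camera(name): name is "side" or "top"; returns (picture, depth): 480x640x3 uint8, blue, green, red; 480x640 float32, m along the optical axis (not along the pixel's ray), 0 where there is no reading.
- r.get_calibration(name): a dict with "camera_matrix" (3x3 intrinsics, pixels), "xyz" and "rotation" of the camera in the world. Camera axes: x right, y up, looking along -z (the intrinsics and any distortion apply to the point x, -y, -z); pixel columns grow to the right and rows downward; lengths in m; the calibration is good to about 2 mm. A picture is of the moment at which its call begins. get_calibration takes no time and is no camera call.
- r.sign_off(): hands the job in; it is judged then, once.
The state is a dict: "t": time; "joints": joint angles; "qvel": joint speeds; "tau": joint torques, N m; "ee_pos": TCP position; "tool_rot": TCP orientation; "wrist_force": force on the tool from outside, world axes, zero at the start; "torque": the same for the moment, N m; "grip_width": finger opening in m; "finger_force": force on a finger pad.
Only numpy, scipy, OpenCV 4.12 (cv2) and the standard library are available. Lean on these libraries where they do the work, as an engineer would, in place of code of your own. Each camera call takes 0.05 s, during which the arm holds its last target. There are 200 camera calls.

## Working session

There is one attempt and no reset: what is moved stays moved. The work goes in short steps, Python scripts to look and compute and a tool call to move; the robot and the scene stay as the last step left them, time stands still between calls to the robot, and variables do not carry over. Pictures are saved under pics/ and viewed, at most 10 in all, crops included, and the job is handed in when it is done.

Besides the shell and the picture viewer there is one more tool, called after "Emit:" by a JSON object that holds its "method" and its "body", one argument or row to a line. move_arm: Moves the arm, as the interface text tells. Scaled input: -1 to 1 covers 0.04 m each way for a shift and 180 degrees each way for a turn. Its arguments: {"type":"object","properties":{"deltas":{"type":"array","items":{"type":"object","properties":{"tx":{"type":"number"},"ty":{"type":"number"},"tz":{"type":"number"},"ax":{"type":"number"},"ay":{"type":"number"},"az":{"type":"number"}}}},"hand":{"type":"number"},"newtons":{"type":"number"}},"required":["deltas"]}

```bash
mkdir -p pics; ls; cat > h.py <<'E'
import numpy as np, cv2
from plant import r
def snap(n,f):
    im,d=r.camera(n); cv2.imwrite(f'pics/{f}.png',im); np.save(f'pics/{f}.npy',d); return im,d
def cloud(n,d):
    c=r.get_calibration(n); K=np.array(c['camera_matrix']); R=np.array(c['rotation'])
    if R.shape!=(3,3):
        from scipy.spatial.transform import Rotation as Ro; R=Ro.from_euler('xyz',R).as_matrix()
    v,u=np.mgrid[:480,:640]
    p=np.stack([(u-K[0,2])/K[0,0]*d,-(v-K[1,2])/K[1,1]*d,-d],-1)
    P=p@R.T+np.array(c['xyz']); P[d==0]=np.nan; return P
E
python3 - <<'E'
from h import *
print(r.read_state()); 
for n in('top','side'):
    print(n,r.get_calibration(n)); im,d=snap(n,n+'0'); print((d>0).mean())
E
```

```text
pics
{'t': 0.0, 'joints': array([ 1.26514477,  0.32184461, -0.0700586 ,  1.45169942,  0.02257948,
        1.37079663, -0.05691252]), 'qvel': array([-8.44285068e-04, -1.27661239e-03,  9.66190348e-04,  2.44957533e-04,
       -1.05810553e-03,  1.36630458e-03,  9.51707761e-05]), 'tau': array([ 8.58491712e-04, -4.93580246e+01, -3.81675549e-01, -3.14333546e+01,
        1.29844298e-02,  1.15216253e-02,  1.32659162e-05]), 'ee_pos': array([ 0.20409421, -0.61657054,  0.24119698]), 'tool_rot': array([-3.13963297e+00,  8.76756704e-05,  3.19741348e-01]), 'wrist_force': array([0.38411505, 0.9653819 , 0.34576846]), 'torque': array([ 0.02937069,  0.00520701, -0.00112281]), 'finger_force': 0.0, 'grip_width': 0.08514580754881479}
top {'camera_matrix': array([[536.45846387,   0.        , 313.12100912],
       [  0.        , 536.45846387, 234.23146171],
       [  0.        ,   0.        ,   1.        ]]), 'xyz': array([0.47886439, 0.07415085, 1.3465195 ]), 'rotation': array([ 0.06192571, -0.01197811, -1.58893521])}
0.9960872395833333
side {'camera_matrix': array([[610.14828743,   0.        , 321.41289539],
       [  0.        , 610.14828743, 240.60201793],
       [  0.        ,   0.        ,   1.        ]]), 'xyz': array([0.16112616, 1.17446777, 0.94421877]), 'rotation': array([ 0.93843409, -0.01552312, -2.79496648])}
0.9960709635416667
```

View pics/top0.png

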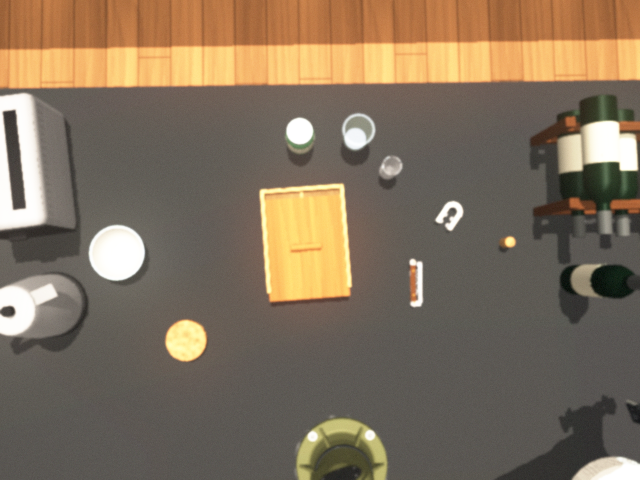

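View pics/side0.png

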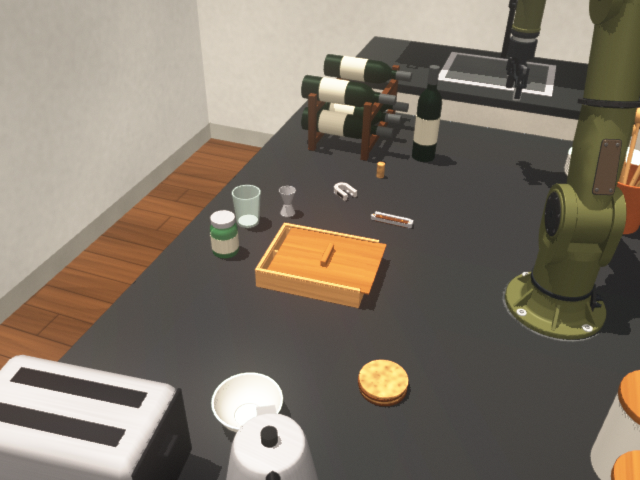

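The top view shows the box at about (305,243), with the cover overhanging towards the robot (so box +x is about world -x). It also shows the pull (306,247), corkscrew (416,283), cutter (450,215), cork (509,242) and measure (390,167). The side view shows the pull at (327,255), corkscrew (392,220) and cutter (345,190).

```bash
cat >> h.py <<'E'
def rect(P,m):
    """min-area rectangle of masked points: centre, sizes, yaw of long axis (deg), median z"""
    q=P[m]; (c,s,a)=cv2.minAreaRect((q[:,:2]*1000).astype(np.float32))
    if s[0]<s[1]: s=s[::-1]; a+=90
    return np.round(c,1),np.round(s,1),round((a+90)%180-90,1),np.round(np.percentile(q[:,2]*1000,[5,50,95]),1),len(q)
def blobs(n,d,lo,hi,xr=(.3,.9),yr=(-.4,.4),mn=25):
    P=cloud(n,d); z=P[...,2]
    m=(z>lo)&(z<hi)&(P[...,0]>xr[0])&(P[...,0]<xr[1])&(P[...,1]>yr[0])&(P[...,1]<yr[1])
    k,l,st,_=cv2.connectedComponentsWithStats(m.astype(np.uint8))
    for i in range(1,k):
        if st[i,4]>mn: print(n,st[i,:4],*rect(P,l==i))
E
python3 - <<'E'
from h import *
for n in('top','side'):
    d=np.load(f'pics/{n}0.npy'); P=cloud(n,d)
    print(n,'table z',np.nanmedian(P[330:360,300:330,2]) if n=='top' else np.nanmedian(P[300:330,420:450,2]))
    print('all');blobs(n,d,.008,.13)
    print('pull');blobs(n,d,.056,.075)
    print('walls');blobs(n,d,.049,.056)
    print('cover+');blobs(n,d,.042,.049)
E
```

```text
top table z 0.00014489448468091304
all
top [343 114  32  37] [802.9 -54.4] [74.9 74.6] -41.7 [11.9 67.9 97.2] 674
top [286 119  28  36] [797.6  80.8] [75.7 64.6] -69.1 [ 28.6 103.2 108.4] 794
top [381 157  21  22] [ 719.6 -134.9] [44.5 41.5] 89.4 [11.7 53.8 75.2] 297
top [261 184  91 118] [539.8  75.3] [270.8 202.4] 3.2 [41.7 47.1 53.8] 9009
top [435 202  28  29] [ 604.4 -286.4] [66.7 47.5] -35.9 [10.1 19.2 24.1] 329
top [410 260  13  47] [ 435.8 -196.1] [113.7  28.9] -0.7 [ 9.6 14.5 20. ] 431
top [174 320  33  25] [328.1 361.6] [76.9 55.8] 89.7 [17.9 25.4 30.1] 680
pull
top [346 118  26  19] [820.  -61.5] [62.9 29.8] 67.5 [56.7 65.8 73.6] 88
top [287 138  27  13] [776.5  84.8] [63.2 24. ] -88.3 [57.3 66.8 74.3] 71
top [383 157  19  18] [ 719.7 -135.2] [43.8 41.6] 88.2 [57.  66.8 74.3] 125
top [291 243  31   8] [529.6  74.9] [72.6 14. ] -86.1 [60.3 64.6 68.5] 181
walls
top [386 160  12  13] [ 724.6 -140.6] [31.1 17.8] 46.2 [49.1 52.4 55.7] 35
top [261 184  83 111] [548.2  75.8] [253.9 201.7] 3.3 [49.5 52.2 55.4] 565
top [338 196   7  12] [636.8 -13.7] [28.3 12.2] -15.2 [49.1 51.5 55.
[... 963 characters left out ...]
.2 74.4] 105
side [233 200  27  13] [793.9 -31.3] [68.9 33.3] 21.3 [57.3 66.3 74.1] 148
side [210 227  28  15] [788.6 102.7] [67.7 37.5] 31.7 [57.2 65.9 74.1] 195
side [320 243  14  21] [529.4  77.3] [77.7 16.3] -86.0 [58.1 63.3 66.6] 138
walls
side [234 207  26   8] [793.  -31.2] [66.1 26.9] 22.9 [49.5 52.3 55.5] 55
side [255 223 124  69] [549.8  78.6] [249.6 210.2] 2.9 [49.3 51.9 54.8] 723
side [213 239  16   5] [793.9 117.3] [39.1 13.8] 10.8 [50.  53.4 55.3] 37
cover+
side [241 208  19   9] [780.1 -33.1] [53.6 18.8] 51.3 [42.2 45.7 48.2] 39
side [255 225 132  70] [537.5  80.2] [269.6 208.9] 2.5 [43.2 46.3 48.6] 4381
side [211 237  28  10] [786.  105.5] [67.2 35.4] 32.5 [42.4 45.2 48.6] 64
```

Emit:
{"method": "move_arm", "body": {
  "deltas": [
    {"az": 0.0415},
    {"az": 0.0415},
    {"tx": 0.55, "ty": -0.93},
    {"tx": 0.55, "ty": -0.93},
    {"tx": 0.55, "ty": -0.93},
    {"tx": 0.55, "ty": -0.93},
    {"tx": 0.55, "ty": -0.93},
    {"tx": 0.55, "ty": -0.93}
  ],
  "hand": 0
}}

```text
validation failed for argument at $.de...
```

Emit:
{"method": "move_arm", "body": {
  "deltas": [
    {"tx": 0.55, "ty": -0.93},
    {"tx": 0.55, "ty": -0.93},
    {"tx": 0.55, "ty": -0.93},
    {"tx": 0.55, "ty": -0.93},
    {"tx": 0.55, "ty": -0.93},
    {"tx": 0.55, "ty": -0.93},
    {"tx": 0.55, "ty": -0.93},
    {"tx": 0.55, "ty": -0.93}
  ]
}}

```text
validation failed for argument at $.de...
```

Emit:
{"method": "move_arm", "body": {
  "deltas": [
    {"tx": 0, "ty": 0, "tz": 0, "ax": 0, "ay": 0, "az": 0.0415},
    {"tx": 0, "ty": 0, "tz": 0, "ax": 0, "ay": 0, "az": 0.0415}
  ],
  "hand": 0
}}

```text
t: 0.3
ee_pos: [0.2041, -0.6168, 0.2416]
tool_rot: [-3.14, 0.0, 0.054]
wrist_force: [-1.2, -0.3, 0.3]
grip_width: 0.059
finger_force: 0.0
```

All six keys are needed in each row.

Emit:
{"method": "move_arm", "body": {
  "deltas": [
    {"tx": 0.55, "ty": -0.93, "tz": 0, "ax": 0, "ay": 0, "az": 0},
    {"tx": 0.55, "ty": -0.93, "tz": 0, "ax": 0, "ay": 0, "az": 0},
    {"tx": 0.55, "ty": -0.93, "tz": 0, "ax": 0, "ay": 0, "az": 0},
    {"tx": 0.55, "ty": -0.93, "tz": 0, "ax": 0, "ay": 0, "az": 0},
    {"tx": 0.55, "ty": -0.93, "tz": 0, "ax": 0, "ay": 0, "az": 0},
    {"tx": 0.55, "ty": -0.93, "tz": 0, "ax": 0, "ay": 0, "az": 0},
    {"tx": 0.55, "ty": -0.93, "tz": 0, "ax": 0, "ay": 0, "az": 0},
    {"tx": 0.55, "ty": -0.93, "tz": 0, "ax": 0, "ay": 0, "az": 0}
  ],
  "hand": 0
}}

```text
t: 1.1
ee_pos: [0.3628, -0.3078, 0.242]
tool_rot: [3.142, 0.0, 0.059]
wrist_force: [2.1, 0.3, -0.0]
grip_width: 0.0
finger_force: 0.0
```

Emit:
{"method": "move_arm", "body": {
  "deltas": [
    {"tx": 0.55, "ty": -0.93, "tz": 0, "ax": 0, "ay": 0, "az": 0},
    {"tx": 0.55, "ty": -0.93, "tz": 0, "ax": 0, "ay": 0, "az": 0},
    {"tx": 0.55, "ty": -0.93, "tz": 0, "ax": 0, "ay": 0, "az": 0},
    {"tx": 0.55, "ty": -0.93, "tz": 0, "ax": 0, "ay": 0, "az": 0},
    {"tx": 0.55, "ty": -0.93, "tz": 0, "ax": 0, "ay": 0, "az": 0},
    {"tx": 0.55, "ty": -0.93, "tz": 0, "ax": 0, "ay": 0, "az": 0},
    {"tx": 0.55, "ty": -0.93, "tz": 0, "ax": 0, "ay": 0, "az": 0},
    {"tx": 0.55, "ty": -0.93, "tz": 0, "ax": 0, "ay": 0, "az": 0}
  ]
}}

```text
t: 1.9
ee_pos: [0.5209, -0.0006, 0.2421]
tool_rot: [3.141, 0.0, 0.059]
wrist_force: [-0.5, -0.4, -0.7]
grip_width: -0.0001
finger_force: 0.0
```

Emit:
{"method": "move_arm", "body": {
  "deltas": [
    {"tx": 0.52, "ty": -0.935, "tz": 0, "ax": 0, "ay": 0, "az": 0},
    {"tx": 0.52, "ty": -0.935, "tz": 0, "ax": 0, "ay": 0, "az": 0},
    {"tx": 0, "ty": 0, "tz": 0, "ax": 0, "ay": -0.0417, "az": 0},
    {"tx": 0, "ty": 0, "tz": 0, "ax": 0, "ay": -0.0417, "az": 0},
    {"tx": 0.254, "ty": 0, "tz": 0.948, "ax": 0, "ay": 0, "az": 0},
    {"tx": 0.254, "ty": 0, "tz": 0.948, "ax": 0, "ay": 0, "az": 0},
    {"tx": 0.254, "ty": 0, "tz": 0.948, "ax": 0, "ay": 0, "az": 0},
    {"tx": 0.254, "ty": 0, "tz": 0.948, "ax": 0, "ay": 0, "az": 0}
  ]
}}

```text
t: 2.7
ee_pos: [0.5573, 0.0749, 0.0832]
tool_rot: [3.142, 0.263, 0.059]
wrist_force: [-0.6, 0.3, -0.2]
grip_width: -0.0001
finger_force: 0.0
```

Emit:
{"method": "move_arm", "body": {
  "deltas": [
    {"tx": 0, "ty": 0, "tz": 0, "ax": 0, "ay": 0, "az": 0},
    {"tx": 0.03, "ty": 0, "tz": 0.12, "ax": 0, "ay": 0, "az": 0},
    {"tx": 0.03, "ty": 0, "tz": 0.12, "ax": 0, "ay": 0, "az": 0}
  ]
}}

```text
t: 3.0
ee_pos: [0.559, 0.0754, 0.0773]
tool_rot: [-3.141, 0.258, 0.059]
wrist_force: [0.7, 0.6, 0.9]
grip_width: 0.0001
finger_force: 0.0
```

Emit:
{"method": "move_arm", "body": {
  "deltas": [
    {"tx": 0.025, "ty": 0, "tz": 0.1, "ax": 0, "ay": 0, "az": 0},
    {"tx": 0.025, "ty": 0, "tz": 0.1, "ax": 0, "ay": 0, "az": 0},
    {"tx": 0.025, "ty": 0, "tz": 0.1, "ax": 0, "ay": 0, "az": 0},
    {"tx": 0, "ty": 0, "tz": 0, "ax": 0, "ay": 0, "az": 0}
  ]
}}

```text
t: 3.4
ee_pos: [0.557, 0.0748, 0.0627]
tool_rot: [3.141, 0.262, 0.059]
wrist_force: [-0.5, -0.9, 0.4]
grip_width: -0.0004
finger_force: 0.0
```

Emit:
{"method": "move_arm", "body": {
  "deltas": [
    {"tx": -0.483, "ty": 0, "tz": 0.129, "ax": 0, "ay": 0, "az": 0},
    {"tx": -0.483, "ty": 0, "tz": 0.129, "ax": 0, "ay": 0, "az": 0},
    {"tx": -0.483, "ty": 0, "tz": 0.129, "ax": 0, "ay": 0, "az": 0},
    {"tx": -0.483, "ty": 0, "tz": 0.129, "ax": 0, "ay": 0, "az": 0},
    {"tx": -0.483, "ty": 0, "tz": 0.129, "ax": 0, "ay": 0, "az": 0},
    {"tx": -0.483, "ty": 0, "tz": 0.129, "ax": 0, "ay": 0, "az": 0}
  ]
}}

```text
t: 4.0
ee_pos: [0.4384, 0.0679, 0.0634]
tool_rot: [-3.141, 0.258, 0.059]
wrist_force: [3.4, -0.1, -1.4]
grip_width: -0.0001
finger_force: 1.6
```

Emit:
{"method": "move_arm", "body": {
  "deltas": [
    {"tx": -0.241, "ty": 0, "tz": 0.065, "ax": 0, "ay": 0, "az": 0},
    {"tx": -0.241, "ty": 0, "tz": 0.065, "ax": 0, "ay": 0, "az": 0}
  ]
}}

```text
t: 4.2
ee_pos: [0.4182, 0.0667, 0.0634]
tool_rot: [3.141, 0.259, 0.059]
wrist_force: [2.7, 0.3, -0.8]
grip_width: 0.0
finger_force: 1.3
```

Emit:
{"method": "move_arm", "body": {
  "deltas": [
    {"tx": -0.121, "ty": 0, "tz": 0.032, "ax": 0, "ay": 0, "az": 0},
    {"tx": -0.121, "ty": 0, "tz": 0.032, "ax": 0, "ay": 0, "az": 0},
    {"tx": -0.06, "ty": 0, "tz": 0.016, "ax": 0, "ay": 0, "az": 0},
    {"tx": 0, "ty": 0, "tz": 0, "ax": 0, "ay": 0, "az": 0}
  ]
}}

```text
t: 4.6
ee_pos: [0.4055, 0.066, 0.0633]
tool_rot: [3.142, 0.261, 0.059]
wrist_force: [2.1, -0.2, -0.7]
grip_width: 0.0003
finger_force: 1.2
```

Emit:
{"method": "move_arm", "body": {
  "deltas": [
    {"tx": -0.06, "ty": 0, "tz": 0.016, "ax": 0, "ay": 0, "az": 0},
    {"tx": -0.06, "ty": 0, "tz": 0.016, "ax": 0, "ay": 0, "az": 0},
    {"tx": -0.06, "ty": 0, "tz": 0.016, "ax": 0, "ay": 0, "az": 0},
    {"tx": 0, "ty": 0, "tz": 0, "ax": 0, "ay": 0, "az": 0}
  ]
}}

```text
t: 5.0
ee_pos: [0.405, 0.066, 0.0638]
tool_rot: [-3.14, 0.245, 0.058]
wrist_force: [16.1, 1.5, -8.3]
grip_width: -0.0002
finger_force: 8.1
```

```bash
python3 - <<'E'
from h import *
print(r.read_state()['joints'])
im,d=snap('side','side1'); blobs('side',d,.056,.07,(.3,.5),(0,.15),10)
im,d=snap('top','top1'); P=cloud('top',d)
# far edge of cover and bay
for y in (.05,.1,.13,.03):
    m=(abs(P[...,1]-y)<.004)&(P[...,2]>.040)&(P[...,2]<.0495)&(P[...,0]>.25)&(P[...,0]<.66)
    print(y,np.round(np.sort(P[m][:,0])[-8:],3))
E
```

```text
[ 0.48985369  0.25641697 -0.74943412  2.01160518  0.13224717  1.18620664
 -1.84141109]
side [374 254  19  23] [395.4  70. ] [79.  36.9] -86.8 [58.6 63.7 68. ] 180
0.05 [0.274 0.277 0.277 0.278 0.279 0.281 0.284 0.286]
0.1 [0.392 0.394 0.394 0.394 0.396 0.396 0.396 0.396]
0.13 [0.474 0.476 0.476 0.479 0.479 0.481 0.484 0.486]
0.03 []
```

Emit:
{"method": "move_arm", "body": {
  "deltas": [
    {"tx": 0.362, "ty": 0, "tz": -0.097, "ax": 0, "ay": 0, "az": 0},
    {"tx": 0.121, "ty": 0, "tz": -0.032, "ax": 0, "ay": 0, "az": 0},
    {"tx": -0.22, "ty": 0, "tz": -0.82, "ax": 0, "ay": 0, "az": 0},
    {"tx": -0.22, "ty": 0, "tz": -0.82, "ax": 0, "ay": 0, "az": 0},
    {"tx": -0.22, "ty": 0, "tz": -0.82, "ax": 0, "ay": 0, "az": 0},
    {"tx": 0, "ty": 0, "tz": 0, "ax": 0, "ay": 0.0417, "az": 0},
    {"tx": 0, "ty": 0, "tz": 0, "ax": 0, "ay": 0.0417, "az": 0},
    {"tx": 0, "ty": 0, "tz": 0, "ax": 0, "ay": 0, "az": 0}
  ]
}}

```text
t: 5.9
ee_pos: [0.4138, 0.0659, 0.165]
tool_rot: [3.135, -0.001, 0.059]
wrist_force: [-0.7, -0.6, -0.3]
grip_width: -0.0001
finger_force: 0.0
```

```bash
python3 - <<'E'
from h import *
s=r.read_state(); print(s['joints'],s['ee_pos'])
im=cv2.imread('pics/top0.png'); a=cv2.resize(im[185:320,395:525],None,fx=4,fy=4,interpolation=cv2.INTER_CUBIC); cv2.imwrite('pics/crop0.png',a)
E
```

```text
[ 0.59506827 -0.12454664 -0.76115507  2.06456979 -0.08625359  1.16856863
 -1.64046782] [0.41382498 0.06586107 0.16500378]
```

View pics/crop0.png

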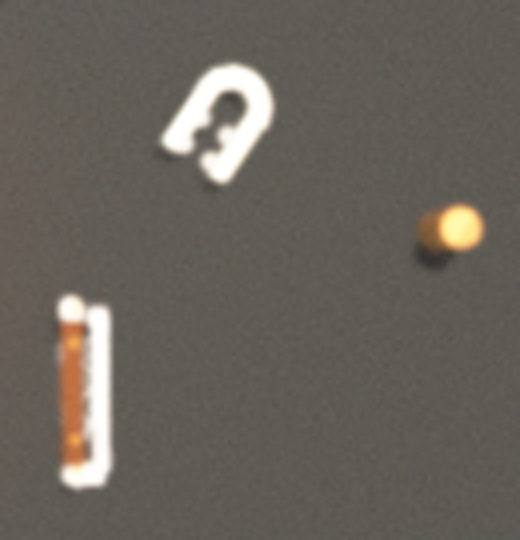

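Emit:
{"method": "move_arm", "body": {
  "deltas": [
    {"tx": 0, "ty": 0, "tz": 0, "ax": 0, "ay": 0, "az": 0.0236},
    {"tx": 0.32, "ty": 0.932, "tz": 0, "ax": 0, "ay": 0, "az": 0},
    {"tx": 0.325, "ty": 0.932, "tz": 0, "ax": 0, "ay": 0, "az": 0},
    {"tx": 0, "ty": 0.932, "tz": 0, "ax": 0, "ay": 0, "az": 0},
    {"tx": 0, "ty": 0.932, "tz": 0, "ax": 0, "ay": 0, "az": 0},
    {"tx": 0, "ty": 0.932, "tz": 0, "ax": 0, "ay": 0, "az": 0},
    {"tx": 0, "ty": 0.932, "tz": 0, "ax": 0, "ay": 0, "az": 0},
    {"tx": 0, "ty": 0.932, "tz": 0, "ax": 0, "ay": 0, "az": 0}
  ],
  "hand": 0.7,
  "newtons": 30
}}

```text
t: 6.7
ee_pos: [0.4388, -0.1958, 0.1638]
tool_rot: [-3.139, 0.004, -0.015]
wrist_force: [0.4, 0.7, 0.6]
grip_width: 0.0603
finger_force: 0.0
```

Emit:
{"method": "move_arm", "body": {
  "deltas": [
    {"tx": 0, "ty": 0, "tz": 0.8, "ax": 0, "ay": 0, "az": 0},
    {"tx": 0, "ty": 0, "tz": 0.8, "ax": 0, "ay": 0, "az": 0},
    {"tx": 0, "ty": 0, "tz": 0.8, "ax": 0, "ay": 0, "az": 0},
    {"tx": 0, "ty": 0, "tz": 0.6, "ax": 0, "ay": 0, "az": 0},
    {"tx": 0, "ty": 0, "tz": 0.4, "ax": 0, "ay": 0, "az": 0},
    {"tx": 0, "ty": 0, "tz": 0, "ax": 0, "ay": 0, "az": 0}
  ]
}}

```text
t: 7.3
ee_pos: [0.4369, -0.1931, 0.0255]
tool_rot: [-3.137, 0.008, -0.015]
wrist_force: [-0.1, -0.1, -0.1]
grip_width: 0.0597
finger_force: 0.0
```

Emit:
{"method": "move_arm", "body": {
  "deltas": [
    {"tx": 0, "ty": 0, "tz": 0.17, "ax": 0, "ay": 0, "az": 0},
    {"tx": 0, "ty": 0, "tz": 0.17, "ax": 0, "ay": 0, "az": 0},
    {"tx": 0, "ty": 0, "tz": 0, "ax": 0, "ay": 0, "az": 0}
  ]
}}

```text
t: 7.6
ee_pos: [0.4392, -0.1945, 0.015]
tool_rot: [-3.141, 0.001, -0.015]
wrist_force: [0.1, -0.0, -0.6]
grip_width: 0.0595
finger_force: 0.0
```

Emit:
{"method": "move_arm", "body": {
  "deltas": [
    {"tx": 0, "ty": 0, "tz": 0, "ax": 0, "ay": 0, "az": 0},
    {"tx": 0, "ty": 0, "tz": 0, "ax": 0, "ay": 0, "az": 0},
    {"tx": 0, "ty": 0, "tz": 0, "ax": 0, "ay": 0, "az": 0},
    {"tx": 0, "ty": 0, "tz": 0, "ax": 0, "ay": 0, "az": 0},
    {"tx": 0, "ty": 0, "tz": 0, "ax": 0, "ay": 0, "az": 0}
  ],
  "hand": 0
}}

```text
t: 8.1
ee_pos: [0.44, -0.1949, 0.0161]
tool_rot: [3.141, -0.001, -0.015]
wrist_force: [-1.3, 0.3, 6.3]
grip_width: 0.0267
finger_force: 30.9
```

Emit:
{"method": "move_arm", "body": {
  "deltas": [
    {"tx": 0, "ty": 0, "tz": -0.3, "ax": 0, "ay": 0, "az": 0},
    {"tx": 0, "ty": 0, "tz": -0.8, "ax": 0, "ay": 0, "az": 0},
    {"tx": 0, "ty": 0, "tz": -0.8, "ax": 0, "ay": 0, "az": 0},
    {"tx": 0, "ty": 0, "tz": -0.8, "ax": 0, "ay": 0, "az": 0},
    {"tx": 0, "ty": 0, "tz": -0.8, "ax": 0, "ay": 0, "az": 0},
    {"tx": 0, "ty": 0, "tz": 0, "ax": 0, "ay": 0, "az": 0}
  ]
}}

```text
t: 8.7
ee_pos: [0.4422, -0.1957, 0.1603]
tool_rot: [3.137, -0.008, -0.015]
wrist_force: [-0.1, 0.1, -0.4]
grip_width: 0.0269
finger_force: 30.2
```

```bash
python3 - <<'E'
from h import *
s=r.read_state(); print(s['joints'],s['ee_pos'],s['wrist_force'])
im,d=snap('side','side2'); P=cloud('side',d)
e=s['ee_pos']; m=(abs(P[...,0]-e[0])<.08)&(abs(P[...,1]-e[1])<.05)&(P[...,2]<e[2]+.03)&(P[...,2]>.06)
v,u=np.where(m); print(u.min(),u.max(),v.min(),v.max(),rect(P,m&(P[...,2]<e[2]+.012)))
im,d=snap('top','top2')
P=cloud('top',d)
# free edge of cover along box interior
R=np.array([[-np.cos(.058),-np.sin(.058)],[np.sin(.058),-np.cos(.058)]])
B=(P[...,:2]-[.549,.0765])@R.T*1000
for lo,hi,n in ((-88,-10,'long'),(6,88,'short')):
    k=(B[...,1]>lo)&(B[...,1]<hi)&(abs(B[...,0])<140)&~np.isnan(P[...,2])
    for x in range(-135,75,6):
        q=k&(abs(B[...,0]-x)<3); print(n,x,np.round(np.median(P[q][:,2])*1000,0) if q.any() else None,end='; ')
    print()
k=(abs(B[...,0]+60)<40)
for y in range(-105,110,5):
    q=k&(abs(B[...,1]-y)<2.5); print(y,np.round(np.median(P[q][:,2])*1000,0) if q.any() else None,end='; ')
E
```

```text
[ 0.84627344  0.042889   -0.49329965  1.94925088  0.02419239  1.14608421
 -1.24227815] [ 0.4421763  -0.19568067  0.16032764] [-0.05981582  0.09872534 -0.3532275 ]
374 418 157 181 (array([ 437.4, -193.2]), array([114.3,  51.1]), 5.9, array([146.1, 157.2, 165.9]), 400)
long -135 1.0; long -129 47.0; long -123 52.0; long -117 25.0; long -111 7.0; long -105 6.0; long -99 6.0; long -93 6.0; long -87 6.0; long -81 5.0; long -75 6.0; long -69 6.0; long -63 6.0; long -57 6.0; long -51 6.0; long -45 6.0; long -39 6.0; long -33 6.0; long -27 6.0; long -21 6.0; long -15 6.0; long -9 6.0; long -3 6.0; long 3 6.0; long 9 7.0; long 15 6.0; long 21 6.0; long 27 6.0; long 33 6.0; long 39 6.0; long 45 47.0; long 51 47.0; long 57 46.0; long 63 47.0; long 69 47.0; 
short -135 0.0; short -129 49.0; short -123 53.0; short -117 26.0; short -111 7.0; short -105 7.0; short -99 6.0; short -93 7.0; short -87 7.0; short -81 6.0; short -75 7.0; short -69 6.0; short -63 6.0; short -57 6.0; short -51 6.0; short -45 6.0; short -39 6.0; short -33 7.0; short -27 6.0; short -21 7.0; short -15 7.0; short -9 6.0; short -3 7.0; short 3 9.0; short 9 35.0; short 15 6.0; short 21 7.0; short 27 6.0; short 33 6.0; short 39 6.0; short 45 47.0; short 51 47.0; short 57 46.0; short 63 48.0; short 69 47.0; 
-105 -0.0; -100 51.0; -95 52.0; -90 9.0; -85 6.0; -80 6.0; -75 6.0; -70 6.0; -65 6.0; -60 6.0; -55 6.0; -50 7.0; -45 6.0; -40 6.0; -35 5.0; -30 7.0; -25 5.0; -20 6.0; -15 6.0; -10 7.0; -5 9.0; 0 37.0; 5 6.0; 10 7.0; 15 7.0; 20 7.0; 25 6.0; 30 7.0; 35 6.0; 40 6.0; 45 7.0; 50 6.0; 55 6.0; 60 7.0; 65 6.0; 70 6.0; 75 6.0; 80 6.0; 85 6.0; 90 6.0; 95 48.0; 100 52.0; 105 2.0;
```

Emit:
{"method": "move_arm", "body": {
  "deltas": [
    {"tx": 0, "ty": 0, "tz": 0, "ax": 0, "ay": 0, "az": -0.0232},
    {"tx": 0.449, "ty": -0.872, "tz": 0, "ax": 0, "ay": 0, "az": 0},
    {"tx": 0.449, "ty": -0.872, "tz": 0, "ax": 0, "ay": 0, "az": 0},
    {"tx": 0.449, "ty": -0.872, "tz": 0, "ax": 0, "ay": 0, "az": 0},
    {"tx": 0.449, "ty": -0.872, "tz": 0, "ax": 0, "ay": 0, "az": 0},
    {"tx": 0.449, "ty": -0.872, "tz": 0, "ax": 0, "ay": 0, "az": 0},
    {"tx": 0.449, "ty": -0.872, "tz": 0, "ax": 0, "ay": 0, "az": 0},
    {"tx": 0.449, "ty": -0.872, "tz": 0, "ax": 0, "ay": 0, "az": 0}
  ]
}}

```text
t: 9.6
ee_pos: [0.55, 0.0577, 0.1536]
tool_rot: [-3.141, 0.003, 0.058]
wrist_force: [0.6, -0.1, -1.5]
grip_width: 0.027
finger_force: 30.2
```

Emit:
{"method": "move_arm", "body": {
  "deltas": [
    {"tx": 0.449, "ty": -0.872, "tz": 0, "ax": 0, "ay": 0, "az": 0},
    {"tx": 0.449, "ty": -0.872, "tz": 0, "ax": 0, "ay": 0, "az": 0},
    {"tx": 0, "ty": 0, "tz": 0, "ax": 0, "ay": 0, "az": 0},
    {"tx": 0, "ty": 0, "tz": 0.8, "ax": 0, "ay": 0, "az": 0},
    {"tx": 0, "ty": 0, "tz": 0.8, "ax": 0, "ay": 0, "az": 0},
    {"tx": 0, "ty": 0, "tz": 0, "ax": 0, "ay": 0, "az": 0}
  ]
}}

```text
t: 10.2
ee_pos: [0.5779, 0.1262, 0.0854]
tool_rot: [3.14, 0.012, 0.058]
wrist_force: [-0.7, -1.0, -1.5]
grip_width: 0.0273
finger_force: 30.2
```

Emit:
{"method": "move_arm", "body": {
  "deltas": [
    {"tx": 0, "ty": 0, "tz": 0.5, "ax": 0, "ay": 0, "az": 0},
    {"tx": 0, "ty": 0, "tz": 0.5, "ax": 0, "ay": 0, "az": 0},
    {"tx": 0, "ty": 0, "tz": 0.3, "ax": 0, "ay": 0, "az": 0},
    {"tx": 0, "ty": 0, "tz": 0, "ax": 0, "ay": 0, "az": 0}
  ]
}}

```text
t: 10.6
ee_pos: [0.5814, 0.1274, 0.0381]
tool_rot: [3.141, 0.003, 0.058]
wrist_force: [-0.5, 0.2, -0.6]
grip_width: 0.0269
finger_force: 30.2
```

Emit:
{"method": "move_arm", "body": {
  "deltas": [
    {"tx": 0, "ty": 0, "tz": 0.1, "ax": 0, "ay": 0, "az": 0},
    {"tx": 0, "ty": 0, "tz": 0, "ax": 0, "ay": 0, "az": 0}
  ]
}}

```text
t: 10.8
ee_pos: [0.5831, 0.1281, 0.036]
tool_rot: [3.142, -0.001, 0.058]
wrist_force: [-0.2, -0.5, -0.2]
grip_width: 0.0269
finger_force: 30.2
```

Emit:
{"method": "move_arm", "body": {
  "deltas": [
    {"tx": 0, "ty": 0, "tz": 0.15, "ax": 0, "ay": 0, "az": 0},
    {"tx": 0, "ty": 0, "tz": 0.07, "ax": 0, "ay": 0, "az": 0},
    {"tx": 0, "ty": 0, "tz": 0, "ax": 0, "ay": 0, "az": 0}
  ]
}}

```text
t: 11.1
ee_pos: [0.5824, 0.128, 0.0262]
tool_rot: [3.141, 0.001, 0.058]
wrist_force: [-0.0, 0.6, -0.9]
grip_width: 0.027
finger_force: 30.2
```

Emit:
{"method": "move_arm", "body": {
  "deltas": [
    {"tx": 0, "ty": 0, "tz": 0.05, "ax": 0, "ay": 0, "az": 0},
    {"tx": 0, "ty": 0, "tz": 0, "ax": 0, "ay": 0, "az": 0}
  ]
}}

```text
t: 11.3
ee_pos: [0.5826, 0.1281, 0.0244]
tool_rot: [3.141, 0.0, 0.058]
wrist_force: [-0.2, -0.7, -1.2]
grip_width: 0.0269
finger_force: 30.2
```

Emit:
{"method": "move_arm", "body": {
  "deltas": [
    {"tx": 0, "ty": 0, "tz": 0.05, "ax": 0, "ay": 0, "az": 0},
    {"tx": 0, "ty": 0, "tz": 0.03, "ax": 0, "ay": 0, "az": 0},
    {"tx": 0, "ty": 0, "tz": 0, "ax": 0, "ay": 0, "az": 0}
  ]
}}

```text
t: 11.6
ee_pos: [0.5829, 0.1282, 0.0222]
tool_rot: [3.141, -0.0, 0.058]
wrist_force: [-2.0, -0.5, 4.3]
grip_width: 0.027
finger_force: 30.8
```

Emit:
{"method": "move_arm", "body": {
  "deltas": [
    {"tx": 0, "ty": 0, "tz": 0, "ax": 0, "ay": 0, "az": 0},
    {"tx": 0, "ty": 0, "tz": 0, "ax": 0, "ay": 0, "az": 0},
    {"tx": 0, "ty": 0, "tz": 0, "ax": 0, "ay": 0, "az": 0}
  ],
  "hand": 0.5
}}

```text
t: 11.9
ee_pos: [0.5827, 0.1281, 0.0213]
tool_rot: [3.142, -0.0, 0.058]
wrist_force: [-0.1, -0.3, -0.5]
grip_width: 0.0423
finger_force: 0.0
```

Emit:
{"method": "move_arm", "body": {
  "deltas": [
    {"tx": 0, "ty": 0, "tz": -0.4, "ax": 0, "ay": 0, "az": 0},
    {"tx": 0, "ty": 0, "tz": -1, "ax": 0, "ay": 0, "az": 0},
    {"tx": 0, "ty": 0, "tz": -1, "ax": 0, "ay": 0, "az": 0},
    {"tx": 0, "ty": 0, "tz": -1, "ax": 0, "ay": 0, "az": 0},
    {"tx": 0, "ty": 0.941, "tz": 0, "ax": 0, "ay": 0, "az": 0},
    {"tx": 0, "ty": 0.941, "tz": 0, "ax": 0, "ay": 0, "az": 0},
    {"tx": 0, "ty": 0.941, "tz": 0, "ax": 0, "ay": 0, "az": 0},
    {"tx": 0, "ty": 0.941, "tz": 0, "ax": 0, "ay": 0, "az": 0}
  ]
}}

```text
t: 12.7
ee_pos: [0.5916, -0.0234, 0.1589]
tool_rot: [3.141, -0.002, 0.058]
wrist_force: [1.4, -0.3, 0.2]
grip_width: 0.0427
finger_force: 0.0
```

Emit:
{"method": "move_arm", "body": {
  "deltas": [
    {"tx": 0, "ty": 0.941, "tz": 0, "ax": 0, "ay": 0, "az": 0},
    {"tx": 0, "ty": 0.941, "tz": 0, "ax": 0, "ay": 0, "az": 0},
    {"tx": 0, "ty": 0.941, "tz": 0, "ax": 0, "ay": 0, "az": 0},
    {"tx": 0, "ty": 0.941, "tz": 0, "ax": 0, "ay": 0, "az": 0},
    {"tx": 0, "ty": 0.941, "tz": 0, "ax": 0, "ay": 0, "az": 0},
    {"tx": 0, "ty": 0.941, "tz": 0, "ax": 0, "ay": 0, "az": 0},
    {"tx": -0.07, "ty": 0.941, "tz": 0, "ax": 0, "ay": 0, "az": 0},
    {"tx": 0, "ty": 0, "tz": 0, "ax": 0, "ay": 0, "az": -0.0458}
  ],
  "hand": 0.95
}}

```text
t: 13.5
ee_pos: [0.602, -0.294, 0.1581]
tool_rot: [3.137, 0.001, 0.195]
wrist_force: [-0.4, -1.3, -0.4]
grip_width: 0.0814
finger_force: 0.0
```

Emit:
{"method": "move_arm", "body": {
  "deltas": [
    {"tx": 0, "ty": 0, "tz": 0, "ax": 0, "ay": 0, "az": -0.0458},
    {"tx": 0, "ty": 0, "tz": 0, "ax": 0, "ay": 0, "az": -0.0458},
    {"tx": 0, "ty": 0, "tz": 0, "ax": 0, "ay": 0, "az": -0.0458},
    {"tx": 0, "ty": 0, "tz": 0, "ax": 0, "ay": 0, "az": -0.0458},
    {"tx": 0, "ty": 0, "tz": 0, "ax": 0, "ay": 0, "az": -0.0458},
    {"tx": 0, "ty": 0, "tz": 0, "ax": 0, "ay": 0, "az": -0.0458},
    {"tx": 0, "ty": 0, "tz": 0, "ax": 0, "ay": 0, "az": -0.0458},
    {"tx": 0, "ty": 0, "tz": 0, "ax": 0, "ay": 0, "az": -0.0458}
  ]
}}

```text
t: 14.3
ee_pos: [0.604, -0.2854, 0.1588]
tool_rot: [3.141, 0.0, 1.359]
wrist_force: [0.3, -0.9, -0.7]
grip_width: 0.081
finger_force: 0.0
```

Emit:
{"method": "move_arm", "body": {
  "deltas": [
    {"tx": 0, "ty": 0, "tz": 0, "ax": 0, "ay": 0, "az": -0.0458},
    {"tx": 0, "ty": 0, "tz": 0, "ax": 0, "ay": 0, "az": -0.0458},
    {"tx": 0, "ty": 0, "tz": 0, "ax": 0, "ay": 0, "az": -0.0458},
    {"tx": 0, "ty": 0, "tz": 0, "ax": 0, "ay": 0, "az": -0.0458},
    {"tx": 0, "ty": 0, "tz": 0, "ax": 0, "ay": 0, "az": -0.0458},
    {"tx": 0, "ty": 0, "tz": 0, "ax": 0, "ay": 0, "az": -0.0458},
    {"tx": 0, "ty": 0, "tz": 0, "ax": 0, "ay": 0, "az": -0.0458},
    {"tx": 0, "ty": 0, "tz": 0, "ax": 0, "ay": 0, "az": -0.0458}
  ]
}}

```text
t: 15.1
ee_pos: [0.6039, -0.2856, 0.1587]
tool_rot: [-3.141, 0.001, 2.51]
wrist_force: [0.2, -0.5, -0.2]
grip_width: 0.0814
finger_force: 0.0
```

Emit:
{"method": "move_arm", "body": {
  "deltas": [
    {"tx": 0, "ty": 0, "tz": 0.8, "ax": 0, "ay": 0, "az": 0},
    {"tx": 0, "ty": 0, "tz": 0.8, "ax": 0, "ay": 0, "az": 0},
    {"tx": 0, "ty": 0, "tz": 0.8, "ax": 0, "ay": 0, "az": 0},
    {"tx": 0, "ty": 0, "tz": 0.6, "ax": 0, "ay": 0, "az": 0},
    {"tx": 0, "ty": 0, "tz": 0.4, "ax": 0, "ay": 0, "az": 0},
    {"tx": 0, "ty": 0, "tz": 0.12, "ax": 0, "ay": 0, "az": 0},
    {"tx": 0, "ty": 0, "tz": 0.05, "ax": 0, "ay": 0, "az": 0},
    {"tx": 0, "ty": 0, "tz": 0, "ax": 0, "ay": 0, "az": 0}
  ]
}}

```text
t: 15.9
ee_pos: [0.6047, -0.2856, 0.0159]
tool_rot: [3.141, 0.002, 2.504]
wrist_force: [0.0, -0.5, -0.4]
grip_width: 0.0809
finger_force: 0.0
```

Emit:
{"method": "move_arm", "body": {
  "deltas": [
    {"tx": 0, "ty": 0, "tz": 0, "ax": 0, "ay": 0, "az": 0},
    {"tx": 0, "ty": 0, "tz": 0, "ax": 0, "ay": 0, "az": 0},
    {"tx": 0, "ty": 0, "tz": 0, "ax": 0, "ay": 0, "az": 0},
    {"tx": 0, "ty": 0, "tz": 0, "ax": 0, "ay": 0, "az": 0},
    {"tx": 0, "ty": 0, "tz": 0, "ax": 0, "ay": 0, "az": 0}
  ],
  "hand": 0
}}

```text
t: 16.4
ee_pos: [0.6044, -0.2856, 0.0159]
tool_rot: [-3.142, 0.001, 2.504]
wrist_force: [-0.8, 1.0, 5.8]
grip_width: 0.0457
finger_force: 30.1
```

Emit:
{"method": "move_arm", "body": {
  "deltas": [
    {"tx": 0, "ty": 0, "tz": -0.3, "ax": 0, "ay": 0, "az": 0},
    {"tx": 0, "ty": 0, "tz": -0.8, "ax": 0, "ay": 0, "az": 0},
    {"tx": 0, "ty": 0, "tz": -0.8, "ax": 0, "ay": 0, "az": 0},
    {"tx": 0, "ty": 0, "tz": -0.8, "ax": 0, "ay": 0, "az": 0},
    {"tx": 0, "ty": 0, "tz": -0.8, "ax": 0, "ay": 0, "az": 0},
    {"tx": 0, "ty": 0, "tz": 0, "ax": 0, "ay": 0, "az": 0}
  ]
}}

```text
t: 17.0
ee_pos: [0.6067, -0.2856, 0.1606]
tool_rot: [3.14, 0.008, 2.504]
wrist_force: [0.6, -0.2, -0.3]
grip_width: 0.0453
finger_force: 31.0
```

```bash
python3 - <<'E'
from h import *
s=r.read_state(); print(s['ee_pos'],s['joints'][6])
im,d=snap('side','side3'); P=cloud('side',d)
e=s['ee_pos']; m=(abs(P[...,0]-e[0])<.08)&(abs(P[...,1]-e[1])<.06)&(P[...,2]<e[2]+.012)&(P[...,2]>.06)
print(rect(P,m))
im2,d=snap('top','top3')
R=np.array([[-np.cos(.058),-np.sin(.058)],[np.sin(.058),-np.cos(.058)]])
P=cloud('top',d); B=(P[...,:2]-[.549,.0765])@R.T
m=(B[...,1]>-.09)&(B[...,1]<-.01)&(abs(B[...,0]+.035)<.078)&(P[...,2]>.011)
Q=P.copy(); Q[...,:2]=B; print('corkscrew in box',rect(Q,m))
cv2.imwrite('pics/mix3.png',np.hstack([cv2.resize(im2[170:310,250:360],None,fx=3,fy=3),cv2.resize(im[130:270,300:430],None,fx=3,fy=3)]))
E
```

```text
[ 0.60667497 -0.28557656  0.16057927] 0.9927294963232337
(array([ 597.2, -282. ]), array([69.2, 62.2]), 82.1, array([146.7, 161. , 169.7]), 281)
corkscrew in box (array([-34.8, -49.2]), array([154.9,  77.3]), -4.0, array([11.6, 20.1, 25.3]), 495)
```

View pics/mix3.png

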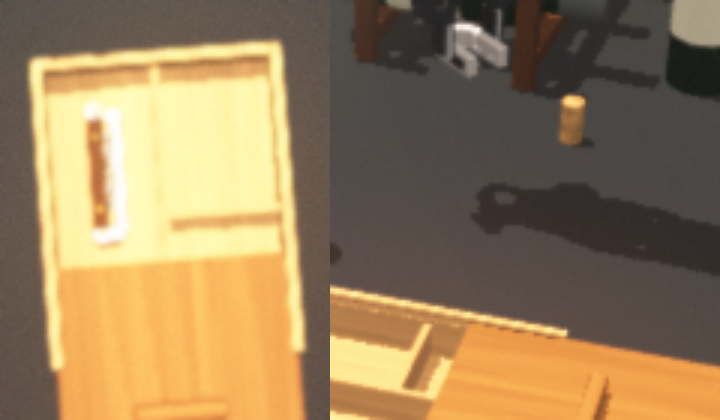

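Emit:
{"method": "move_arm", "body": {
  "deltas": [
    {"tx": 0, "ty": 0, "tz": 0, "ax": 0, "ay": 0, "az": 0.0464},
    {"tx": 0, "ty": 0, "tz": 0, "ax": 0, "ay": 0, "az": 0.0464},
    {"tx": 0, "ty": 0, "tz": 0, "ax": 0, "ay": 0, "az": 0.0464},
    {"tx": 0, "ty": 0, "tz": 0, "ax": 0, "ay": 0, "az": 0.0464},
    {"tx": 0, "ty": 0, "tz": 0, "ax": 0, "ay": 0, "az": 0.0464},
    {"tx": 0, "ty": 0, "tz": 0, "ax": 0, "ay": 0, "az": 0.0464},
    {"tx": 0.882, "ty": 0.06, "tz": 0, "ax": 0, "ay": 0, "az": 0},
    {"tx": 0.882, "ty": 0.06, "tz": 0, "ax": 0, "ay": 0, "az": 0}
  ]
}}

```text
t: 17.9
ee_pos: [0.6031, -0.2152, 0.1526]
tool_rot: [-3.139, -0.001, 1.626]
wrist_force: [1.4, 1.2, -0.4]
grip_width: 0.0455
finger_force: 31.0
```

Emit:
{"method": "move_arm", "body": {
  "deltas": [
    {"tx": 0.882, "ty": 0.06, "tz": 0, "ax": 0, "ay": 0, "az": 0},
    {"tx": 0.882, "ty": 0.06, "tz": 0, "ax": 0, "ay": 0, "az": 0},
    {"tx": 0.882, "ty": 0.06, "tz": 0, "ax": 0, "ay": 0, "az": 0},
    {"tx": 0.882, "ty": 0.06, "tz": 0, "ax": 0, "ay": 0, "az": 0},
    {"tx": 0.882, "ty": 0.06, "tz": 0, "ax": 0, "ay": 0, "az": 0},
    {"tx": 0.882, "ty": 0.06, "tz": 0, "ax": 0, "ay": 0, "az": 0},
    {"tx": 0.882, "ty": 0.06, "tz": 0, "ax": 0, "ay": 0, "az": 0},
    {"tx": 0, "ty": 0, "tz": 0, "ax": 0, "ay": 0, "az": 0}
  ]
}}

```text
t: 18.7
ee_pos: [0.605, 0.0404, 0.1538]
tool_rot: [-3.14, -0.004, 1.639]
wrist_force: [-0.6, 0.3, -0.9]
grip_width: 0.0455
finger_force: 31.0
```

```bash
python3 - <<'E'
from h import *
s=r.read_state(); e=s['ee_pos'];print(e,s['tool_rot'])
im,d=snap('side','side4'); P=cloud('side',d)
m=(abs(P[...,0]-e[0])<.06)&(abs(P[...,1]-e[1])<.06)&(P[...,2]<e[2]+.008)&(P[...,2]>.1)
print(rect(P,m), np.round(np.percentile(P[m],[1,99],axis=0),3))
E
```

```text
[0.60495346 0.04039943 0.1538158 ] [-3.13986172 -0.00408766  1.63878726]
(array([602. ,  43.9]), array([75.9, 68.2]), 66.2, array([141.8, 154.6, 160.3]), 354) [[0.57  0.008 0.138]
 [0.635 0.075 0.161]]
```

Emit:
{"method": "move_arm", "body": {
  "deltas": [
    {"tx": -0.21, "ty": 0.06, "tz": 0, "ax": 0, "ay": 0, "az": 0},
    {"tx": 0, "ty": 0, "tz": 0.6, "ax": 0, "ay": 0, "az": 0},
    {"tx": 0, "ty": 0, "tz": 0.8, "ax": 0, "ay": 0, "az": 0},
    {"tx": 0, "ty": 0, "tz": 0, "ax": 0, "ay": 0, "az": 0},
    {"tx": 0, "ty": 0, "tz": 0, "ax": 0, "ay": 0, "az": 0}
  ]
}}

```text
t: 19.25
ee_pos: [0.6095, 0.0225, 0.0981]
tool_rot: [-3.14, 0.0, 1.627]
wrist_force: [0.4, 1.5, 0.2]
grip_width: 0.045
finger_force: 31.2
```

```bash
python3 - <<'E'
from h import *
s=r.read_state(); e=s['ee_pos'];print(e,s['tool_rot'])
im,d=snap('side','side5'); P=cloud('side',d)
m=(abs(P[...,0]-e[0])<.06)&(abs(P[...,1]-e[1])<.06)&(P[...,2]<e[2]+.008)&(P[...,2]>.07)
print(rect(P,m), np.round(np.percentile(P[m],[1,99],axis=0),3))
E
```

```text
[0.60951728 0.02250998 0.09811963] [-3.13974234e+00  2.59831687e-04  1.62670222e+00]
(array([607. ,  29.1]), array([70. , 69.5]), 59.0, array([ 86. ,  99. , 104.7]), 331) [[ 0.574 -0.007  0.082]
 [ 0.641  0.058  0.106]]
```

Emit:
{"method": "move_arm", "body": {
  "deltas": [
    {"tx": 0.17, "ty": 0, "tz": 0, "ax": 0, "ay": 0, "az": 0},
    {"tx": 0, "ty": 0, "tz": 0.5, "ax": 0, "ay": 0, "az": 0},
    {"tx": 0, "ty": 0, "tz": 0.5, "ax": 0, "ay": 0, "az": 0},
    {"tx": 0, "ty": 0, "tz": 0.4, "ax": 0, "ay": 0, "az": 0},
    {"tx": 0, "ty": 0, "tz": 0, "ax": 0, "ay": 0, "az": 0},
    {"tx": 0, "ty": 0, "tz": 0, "ax": 0, "ay": 0, "az": 0}
  ]
}}

```text
t: 19.9
ee_pos: [0.6097, 0.0317, 0.0432]
tool_rot: [3.141, -0.0, 1.629]
wrist_force: [0.7, -0.3, -0.3]
grip_width: 0.0456
finger_force: 31.2
```

Emit:
{"method": "move_arm", "body": {
  "deltas": [
    {"tx": 0, "ty": 0, "tz": 0.2, "ax": 0, "ay": 0, "az": 0},
    {"tx": 0, "ty": 0, "tz": 0.1, "ax": 0, "ay": 0, "az": 0},
    {"tx": 0, "ty": 0, "tz": 0, "ax": 0, "ay": 0, "az": 0},
    {"tx": 0, "ty": 0, "tz": 0, "ax": 0, "ay": 0, "az": 0}
  ]
}}

```text
t: 20.3
ee_pos: [0.6094, 0.0314, 0.0307]
tool_rot: [3.142, 0.0, 1.629]
wrist_force: [0.2, 0.0, -0.8]
grip_width: 0.0452
finger_force: 31.2
```

Emit:
{"method": "move_arm", "body": {
  "deltas": [
    {"tx": 0, "ty": 0, "tz": 0.1, "ax": 0, "ay": 0, "az": 0},
    {"tx": 0, "ty": 0, "tz": 0.08, "ax": 0, "ay": 0, "az": 0},
    {"tx": 0, "ty": 0, "tz": 0.03, "ax": 0, "ay": 0, "az": 0},
    {"tx": 0, "ty": 0, "tz": 0, "ax": 0, "ay": 0, "az": 0},
    {"tx": 0, "ty": 0, "tz": 0, "ax": 0, "ay": 0, "az": 0}
  ]
}}

```text
t: 20.8
ee_pos: [0.6093, 0.0314, 0.0222]
tool_rot: [-3.142, 0.0, 1.629]
wrist_force: [-0.6, -0.3, -0.4]
grip_width: 0.0453
finger_force: 31.2
```

Emit:
{"method": "move_arm", "body": {
  "deltas": [
    {"tx": 0, "ty": 0, "tz": 0, "ax": 0, "ay": 0, "az": 0},
    {"tx": 0, "ty": 0, "tz": 0, "ax": 0, "ay": 0, "az": 0},
    {"tx": 0, "ty": 0, "tz": 0, "ax": 0, "ay": 0, "az": 0},
    {"tx": 0, "ty": 0, "tz": 0, "ax": 0, "ay": 0, "az": 0}
  ],
  "hand": 0.72
}}

```text
t: 21.2
ee_pos: [0.6094, 0.0314, 0.0222]
tool_rot: [3.142, 0.0, 1.629]
wrist_force: [0.1, 0.2, -0.2]
grip_width: 0.0616
finger_force: 0.0
```

Emit:
{"method": "move_arm", "body": {
  "deltas": [
    {"tx": 0, "ty": 0, "tz": -0.2, "ax": 0, "ay": 0, "az": 0},
    {"tx": 0, "ty": 0, "tz": -0.7, "ax": 0, "ay": 0, "az": 0},
    {"tx": 0, "ty": 0, "tz": -0.8, "ax": 0, "ay": 0, "az": 0},
    {"tx": 0, "ty": 0, "tz": -0.8, "ax": 0, "ay": 0, "az": 0},
    {"tx": 0, "ty": 0, "tz": -0.8, "ax": 0, "ay": 0, "az": 0}
  ]
}}

```text
t: 21.7
ee_pos: [0.6093, 0.0316, 0.1561]
tool_rot: [3.141, 0.0, 1.63]
wrist_force: [0.4, -0.1, 0.3]
grip_width: 0.0617
finger_force: 0.0
```

Emit:
{"method": "move_arm", "body": {
  "deltas": [
    {"tx": 0, "ty": 0, "tz": 0, "ax": 0, "ay": 0, "az": 0.04545},
    {"tx": 0, "ty": 0, "tz": 0, "ax": 0, "ay": 0, "az": 0.04545},
    {"tx": 0, "ty": 0, "tz": 0, "ax": 0, "ay": 0, "az": 0.04545},
    {"tx": 0, "ty": 0, "tz": 0, "ax": 0, "ay": 0, "az": 0.04545},
    {"tx": 0, "ty": 0, "tz": 0, "ax": 0, "ay": 0, "az": 0.04545},
    {"tx": 0, "ty": 0, "tz": 0, "ax": 0, "ay": 0, "az": 0.04545},
    {"tx": 0, "ty": 0, "tz": 0, "ax": 0, "ay": 0, "az": 0.04545},
    {"tx": 0, "ty": 0, "tz": 0, "ax": 0, "ay": 0, "az": 0.04545}
  ],
  "hand": 0
}}

```text
t: 22.5
ee_pos: [0.6094, 0.0317, 0.1549]
tool_rot: [3.141, -0.001, 0.481]
wrist_force: [-0.3, 0.6, 0.2]
grip_width: -0.0001
finger_force: 0.0
```

Emit:
{"method": "move_arm", "body": {
  "deltas": [
    {"tx": 0, "ty": 0, "tz": 0, "ax": 0, "ay": 0, "az": 0.04545},
    {"tx": 0, "ty": 0, "tz": 0, "ax": 0, "ay": 0, "az": 0.04545},
    {"tx": 0, "ty": 0, "tz": 0, "ax": 0, "ay": 0, "az": 0.04545},
    {"tx": -0.782, "ty": -0.238, "tz": 0, "ax": 0, "ay": 0, "az": 0},
    {"tx": -0.782, "ty": -0.238, "tz": 0, "ax": 0, "ay": 0, "az": 0},
    {"tx": -0.782, "ty": -0.238, "tz": 0, "ax": 0, "ay": 0, "az": 0},
    {"tx": -0.782, "ty": -0.238, "tz": 0, "ax": 0, "ay": 0, "az": 0},
    {"tx": -0.782, "ty": -0.238, "tz": 0, "ax": 0, "ay": 0, "az": 0}
  ]
}}

```text
t: 23.3
ee_pos: [0.4492, 0.0705, 0.1545]
tool_rot: [3.141, -0.0, 0.059]
wrist_force: [0.5, -0.1, 0.3]
grip_width: -0.0002
finger_force: 0.0
```

Emit:
{"method": "move_arm", "body": {
  "deltas": [
    {"tx": 0, "ty": 0, "tz": 0, "ax": 0, "ay": -0.046, "az": 0},
    {"tx": 0, "ty": 0, "tz": 0, "ax": 0, "ay": -0.046, "az": 0},
    {"tx": 0, "ty": 0, "tz": 0, "ax": 0, "ay": -0.046, "az": 0},
    {"tx": 0, "ty": 0, "tz": 0, "ax": 0, "ay": 0, "az": 0}
  ]
}}

```text
t: 23.7
ee_pos: [0.4513, 0.0694, 0.1501]
tool_rot: [-3.137, 0.444, 0.059]
wrist_force: [-0.9, -0.1, -1.2]
grip_width: 0.0002
finger_force: 0.0
```

```bash
python3 - <<'E'
from h import *
s=r.read_state(); print(s['ee_pos'],s['tool_rot'],s['joints'])
im,d=snap('side','side6'); im2,d2=snap('top','top6')
blobs('side',d,.056,.07,(.3,.5),(0,.15),10)
R=np.array([[-np.cos(.058),-np.sin(.058)],[np.sin(.058),-np.cos(.058)]])
P=cloud('side',d); B=(P[...,:2]-[.549,.0765])@R.T
for lo,hi in((-.09,-.01),(.006,.085)):
    m=(B[...,1]>lo)&(B[...,1]<hi)&(B[...,0]>-.11)&(B[...,0]<.0)&(P[...,2]>.013)&(P[...,2]<.034)
    print(np.round(np.nanpercentile(np.c_[B[m],P[m][:,2]],[2,50,98],axis=0),3))
cv2.imwrite('pics/mix6.png',np.hstack([cv2.resize(im2[170:310,250:360],None,fx=3,fy=3),cv2.resize(im[160:300,250:400],None,fx=3,fy=3)]))
E
```

```text
[0.45132499 0.06937589 0.15007217] [-3.13651679  0.44360444  0.05899082] [ 0.41507853  0.41064577 -0.7208057   1.69358955  0.14985667  1.56975746
 -1.86818026]
side [381 254  12  23] [384.2  71.7] [80.7 14. ] -85.7 [58.  64.  66.9] 141
[[-0.086 -0.06   0.014]
 [-0.043 -0.044  0.021]
 [-0.002 -0.012  0.026]]
[[-0.077  0.018  0.014]
 [-0.059  0.054  0.025]
 [-0.033  0.08   0.03 ]]
```

View pics/mix6.png

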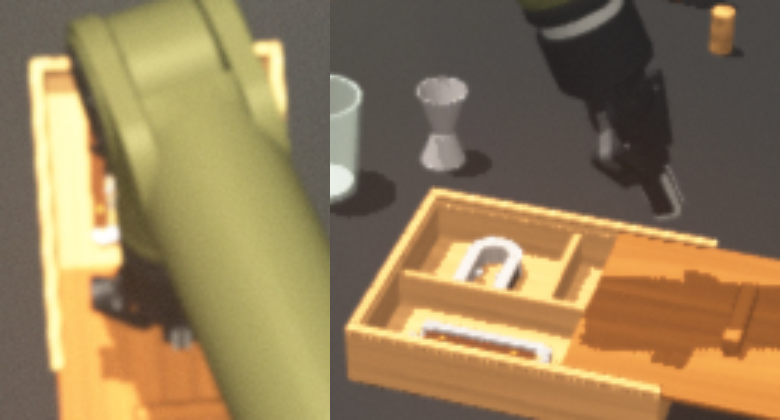

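Emit:
{"method": "move_arm", "body": {
  "deltas": [
    {"tx": -0.78, "ty": 0, "tz": 0.363, "ax": 0, "ay": 0, "az": 0},
    {"tx": -0.78, "ty": 0, "tz": 0.363, "ax": 0, "ay": 0, "az": 0},
    {"tx": -0.78, "ty": 0, "tz": 0.363, "ax": 0, "ay": 0, "az": 0},
    {"tx": 0, "ty": 0, "tz": 0, "ax": 0, "ay": 0, "az": 0},
    {"tx": 0, "ty": 0, "tz": 0, "ax": 0, "ay": 0, "az": 0}
  ]
}}

```text
t: 24.3
ee_pos: [0.3472, 0.0635, 0.1553]
tool_rot: [3.137, 0.428, 0.057]
wrist_force: [0.3, 0.5, -0.0]
grip_width: 0.0001
finger_force: 0.0
```

Emit:
{"method": "move_arm", "body": {
  "deltas": [
    {"tx": 0.21, "ty": 0, "tz": 0.453, "ax": 0, "ay": 0, "az": 0},
    {"tx": 0.21, "ty": 0, "tz": 0.453, "ax": 0, "ay": 0, "az": 0},
    {"tx": 0, "ty": 0, "tz": 0, "ax": 0, "ay": 0, "az": 0},
    {"tx": 0, "ty": 0, "tz": 0, "ax": 0, "ay": 0, "az": 0}
  ]
}}

```text
t: 24.7
ee_pos: [0.348, 0.064, 0.1148]
tool_rot: [-3.141, 0.432, 0.059]
wrist_force: [0.2, -0.3, -0.1]
grip_width: -0.0
finger_force: 0.0
```

```bash
python3 -c "
from h import *
print(r.read_state()['joints'])"
```

```text
[ 0.50250588  0.22010169 -0.76123389  1.97806351  0.05989414  1.42830363
 -1.81236841]
```

Emit:
{"method": "move_arm", "body": {
  "deltas": [
    {"tx": 0.18, "ty": 0, "tz": 0.385, "ax": 0, "ay": 0, "az": 0},
    {"tx": 0.18, "ty": 0, "tz": 0.385, "ax": 0, "ay": 0, "az": 0},
    {"tx": 0.09, "ty": 0, "tz": 0.19, "ax": 0, "ay": 0, "az": 0},
    {"tx": 0.08, "ty": 0, "tz": 0.17, "ax": 0, "ay": 0, "az": 0},
    {"tx": 0, "ty": 0, "tz": 0, "ax": 0, "ay": 0, "az": 0}
  ]
}}

```text
t: 25.2
ee_pos: [0.3477, 0.0638, 0.0641]
tool_rot: [-3.141, 0.434, 0.059]
wrist_force: [-0.4, -0.1, -0.3]
grip_width: -0.0001
finger_force: 0.0
```

Emit:
{"method": "move_arm", "body": {
  "deltas": [
    {"tx": 0.453, "ty": 0, "tz": -0.2115, "ax": 0, "ay": 0, "az": 0},
    {"tx": 0.453, "ty": 0, "tz": -0.2115, "ax": 0, "ay": 0, "az": 0},
    {"tx": 0.453, "ty": 0, "tz": -0.2115, "ax": 0, "ay": 0, "az": 0},
    {"tx": 0.453, "ty": 0, "tz": -0.2115, "ax": 0, "ay": 0, "az": 0}
  ]
}}

```text
t: 25.6
ee_pos: [0.4272, 0.0682, 0.0649]
tool_rot: [3.141, 0.436, 0.058]
wrist_force: [-3.7, 0.9, 0.4]
grip_width: -0.0001
finger_force: 1.5
```

Emit:
{"method": "move_arm", "body": {
  "deltas": [
    {"tx": 0.453, "ty": 0, "tz": -0.2115, "ax": 0, "ay": 0, "az": 0},
    {"tx": 0.453, "ty": 0, "tz": -0.2115, "ax": 0, "ay": 0, "az": 0},
    {"tx": 0.453, "ty": 0, "tz": -0.2115, "ax": 0, "ay": 0, "az": 0},
    {"tx": 0.227, "ty": 0, "tz": -0.106, "ax": 0, "ay": 0, "az": 0},
    {"tx": 0.227, "ty": 0, "tz": -0.106, "ax": 0, "ay": 0, "az": 0}
  ]
}}

```text
t: 26.1
ee_pos: [0.5073, 0.073, 0.0649]
tool_rot: [3.141, 0.435, 0.059]
wrist_force: [-1.9, -0.7, 1.1]
grip_width: -0.0001
finger_force: 1.2
```

Emit:
{"method": "move_arm", "body": {
  "deltas": [
    {"tx": 0.113, "ty": 0, "tz": -0.053, "ax": 0, "ay": 0, "az": 0},
    {"tx": 0.113, "ty": 0, "tz": -0.053, "ax": 0, "ay": 0, "az": 0},
    {"tx": 0, "ty": 0, "tz": 0, "ax": 0, "ay": 0, "az": 0}
  ]
}}

```text
t: 26.4
ee_pos: [0.518, 0.0737, 0.0649]
tool_rot: [3.142, 0.432, 0.058]
wrist_force: [0.0, 0.1, 0.2]
grip_width: -0.0001
finger_force: 0.2
```

Emit:
{"method": "move_arm", "body": {
  "deltas": [
    {"tx": 0.113, "ty": 0, "tz": -0.053, "ax": 0, "ay": 0, "az": 0},
    {"tx": 0.113, "ty": 0, "tz": -0.053, "ax": 0, "ay": 0, "az": 0},
    {"tx": 0.068, "ty": 0, "tz": -0.032, "ax": 0, "ay": 0, "az": 0},
    {"tx": 0, "ty": 0, "tz": 0, "ax": 0, "ay": 0, "az": 0}
  ]
}}

```text
t: 26.8
ee_pos: [0.531, 0.0745, 0.0648]
tool_rot: [-3.141, 0.433, 0.058]
wrist_force: [-0.6, 0.0, 2.4]
grip_width: -0.0003
finger_force: 0.4
```

Emit:
{"method": "move_arm", "body": {
  "deltas": [
    {"tx": 0.068, "ty": 0, "tz": -0.032, "ax": 0, "ay": 0, "az": 0},
    {"tx": 0.045, "ty": 0, "tz": -0.021, "ax": 0, "ay": 0, "az": 0},
    {"tx": 0, "ty": 0, "tz": 0, "ax": 0, "ay": 0, "az": 0}
  ]
}}

```text
t: 27.1
ee_pos: [0.5323, 0.0746, 0.0648]
tool_rot: [3.141, 0.441, 0.059]
wrist_force: [-8.0, -1.2, 3.2]
grip_width: 0.0001
finger_force: 4.5
```

Emit:
{"method": "move_arm", "body": {
  "deltas": [
    {"tx": 0.045, "ty": 0, "tz": -0.021, "ax": 0, "ay": 0, "az": 0},
    {"tx": 0, "ty": 0, "tz": 0, "ax": 0, "ay": 0, "az": 0},
    {"tx": 0, "ty": 0, "tz": 0, "ax": 0, "ay": 0, "az": 0}
  ]
}}

```text
t: 27.4
ee_pos: [0.5325, 0.0746, 0.0648]
tool_rot: [3.14, 0.445, 0.06]
wrist_force: [-12.2, -2.7, 3.8]
grip_width: 0.0003
finger_force: 6.4
```

Emit:
{"method": "move_arm", "body": {
  "deltas": [
    {"tx": -0.227, "ty": 0, "tz": 0.106, "ax": 0, "ay": 0, "az": 0},
    {"tx": -0.34, "ty": 0, "tz": 0.16, "ax": 0, "ay": 0, "az": 0},
    {"tx": -0.38, "ty": 0, "tz": -0.816, "ax": 0, "ay": 0, "az": 0},
    {"tx": -0.38, "ty": 0, "tz": -0.816, "ax": 0, "ay": 0, "az": 0},
    {"tx": -0.38, "ty": 0.8, "tz": -0.816, "ax": 0, "ay": 0, "az": 0},
    {"tx": 0, "ty": 0.9, "tz": -0.3, "ax": 0, "ay": 0, "az": 0},
    {"tx": 0, "ty": 0.9, "tz": -0.3, "ax": 0, "ay": 0, "az": 0},
    {"tx": 0, "ty": 0.9, "tz": -0.3, "ax": 0, "ay": 0, "az": 0}
  ]
}}

```text
t: 28.2
ee_pos: [0.5363, -0.0668, 0.2064]
tool_rot: [3.141, 0.43, 0.058]
wrist_force: [0.5, -0.1, -0.4]
grip_width: -0.0004
finger_force: 0.0
```

Emit:
{"method": "move_arm", "body": {
  "deltas": [
    {"tx": 0, "ty": 0.9, "tz": 0, "ax": 0, "ay": 0, "az": 0},
    {"tx": 0, "ty": 0.9, "tz": 0, "ax": 0, "ay": 0, "az": 0},
    {"tx": 0, "ty": 0.9, "tz": 0, "ax": 0, "ay": 0, "az": 0},
    {"tx": 0, "ty": 0.5, "tz": 0, "ax": 0, "ay": 0, "az": 0},
    {"tx": 0, "ty": 0, "tz": 0, "ax": 0, "ay": 0, "az": 0},
    {"tx": 0, "ty": 0, "tz": 0, "ax": 0, "ay": 0, "az": 0}
  ]
}}

```text
t: 28.8
ee_pos: [0.5432, -0.192, 0.2053]
tool_rot: [-3.14, 0.433, 0.06]
wrist_force: [0.1, 0.6, 0.2]
grip_width: 0.0002
finger_force: 0.0
```

```bash
python3 - <<'E'
from h import *
im,d=snap('side','side7'); im2,d2=snap('top','top7')
for n,D in(('side',d),('top',d2)):
    blobs(n,D,.056,.07,(.45,.62),(0,.15)); blobs(n,D,.008,.13,(.4,.75),(-.05,.2))
cv2.imwrite('pics/mix7.png',np.hstack([im2[100:420,60:460],im[130:450,190:590]]))
E
```

```text
side [312 241  14  22] [548.9  80. ] [75.8 16.2] -86.7 [57.6 63.2 66.7] 141
side [255 223 124  83] [549.4  77.2] [251.9 214.9] 2.9 [17.2 46.4 52.9] 7034
top [290 234  32   8] [549.8  75.8] [74.9 14.1] -86.9 [59.5 64.3 67.6] 177
top [261 184  91 110] [550.2  73.1] [256.2 207.8] 3.3 [42.6 47.2 53.9] 8581
```

View pics/mix7.png

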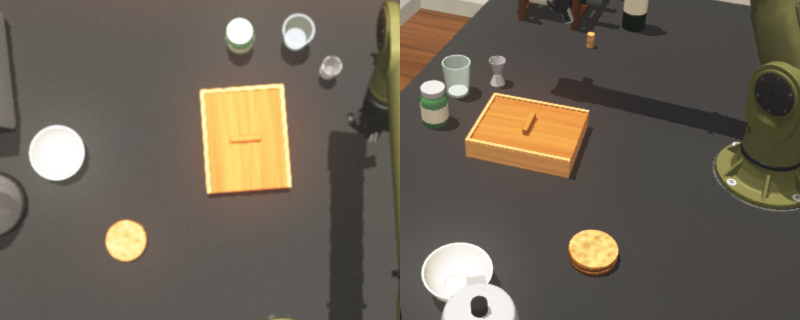

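The cover is flush shut: the pull is at (245,138) in the top crop, and at 0.549 m, over the box's centre. The bystanders have not moved.

```bash
python3 -c "
from plant import r
print(r.sign_off())"
```

```text
the job is handed in; nothing more can be done
None
```

The job is handed in (no verdict came back): the corkscrew is in the long compartment, the foil cutter is in the empty short one, the cover is shut against its stop, and the bystanders look undisturbed in the last pictures.

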